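# Seat a keyed filter cell on a bench reader and hold it home

## Robot

A 7-joint arm with a two-finger parallel gripper is mounted at the origin on a cart in front of the work surface, level with it; the furniture and walls round the work are solid. World frame = base frame: x ahead of the robot, y to its left, z up, the work surface at z = 0. Lengths are in m, angles in rad, forces in N, time in s.
With the tool pointing down it reaches from about 0.425 to 0.95 m from the base axis. Payload 4.7 kg.
Tool frame: the origin (TCP) lies midway between the tips of the shut fingers; the grasp point (between the pads) lies manip.tcp_to_grasp behind it (manip.tcp_to_grasp is the distance from the TCP to the grasp point, in m); z points along the fingers, y is the line along which they close (so a half turn about z gives the same grasp; the last joint's range is limited). The gripper opens to 87 mm and grips with 3 to 60 N. Pads are 19 mm wide; open, the fingers measure 117 mm over their backs; the gripper's body (75 mm by 190 mm) begins 51 mm behind the grasp point.
Start: joints at [-1.17, 0.469, -0.049, 1.532, 0.024, 1.141, -0.082], TCP at [0.281, 0.614, 0.223] pointing down, gripper open.
Joint ranges: [-2.59, 2.59], [-0.33, 1.99], [-1.39, 1.29], [0.1, 2.45], [-1.04, 4.18], [0.21, 1.99], [-2.66, 2.66]. Speed limits (rad/s): [2.57, 2.57, 3.14, 3.14, 3.14, 3.14, 3.14].

## Interface

Orientations are given as a unit quaternion [x, y, z, w].
In Python, from cell import manip gives the robot as it stands. Calls block until the motion is done:
- manip.move_pose(position, orientation): joint-space move of the TCP to a pose.
- manip.servo_line(position, rotation=None, feed=0.15): straight line of the TCP; rotation=None keeps the orientation; feed is the mean speed in m/s.
- manip.movej(angles): joint-space move.
- manip.move_gripper(opening, grasp_force=None): finger opening in m; grasp_force is the grip in N (None keeps the last); returns when the fingers have stopped.
- manip.hold(seconds).
- manip.ik(position, orientation): joint angles nearest the present ones, or None.
- manip.capture(name): name is "scene" or "top"; returns the picture (420x560x3 uint8, red, green, blue); there is no depth.
- manip.get_calibration(name): a dict with "mtx" (3x3 intrinsics, pixels), "R" (3x3) and "t" (3): a world point X has camera coordinates R X + t. Camera axes: x right, y down, z forward; pixel columns grow to the right and rows downward; lengths in m; the calibration is good to about 2 mm. A picture is of the moment at which its call begins. get_calibration takes no time and is no camera call.
A pose or a line that the arm cannot do raises manip.PlanningError and nothing moves.
- manip.hand_in(): hands the job in; it is judged then, once.
Trained networks look in the newest picture that a camera, given by its name, has taken for a name from the list of things; names that differ only in an ending like _2 or _b are one class to them, and where a whole thing is asked for, a point or a joint stands for the part that bears it (a point fixed in the world has none). Each returns a list of dicts, best first, with "score" (0 to 1); they miss things now and then, are a little off and sometimes report something else, mostly with a low value. They report only what shows in the picture. A call takes as long as a camera call. They do not tell look-alikes from the thing itself.
- manip.trace(label, camera): "pixels" (420x560 bool, what is visible of it) and "centre" ([row, column] in pixels, amid what is visible of it).
- manip.tip_of(label, camera): "centre" ([row, column] in pixels: a listed point, or the origin of a listed thing).
Readings, each from a call of its own:
- manip.read_clock(): time.
- manip.read_joints(): joint angles.
- manip.read_qd(): joint speeds.
- manip.read_joint_torque(): joint torques, N m.
- manip.read_position(): TCP position.
- manip.read_orientation(): TCP orientation.
- manip.read_contact_force(): force on the tool from outside, world axes, zero at the start.
- manip.read_wrist_torque(): the same for the moment, N m.
- manip.read_gripper_width(): finger opening in m.
- manip.read_grasp_force(): force on a finger pad.
Only numpy, scipy, OpenCV 4.12 (cv2) and the standard library are available. Lean on these libraries where they do the work, as an engineer would, in place of code of your own. Each camera call takes 0.05 s, during which the arm holds its last target. There are 200 camera calls.

## Task

Pick up the knurled metal filter cell that stands on the table, set it foot down over the round port on top of the bench reader, and turn it as far as needed until the keyways hidden inside its foot drop over the port's pins. Then push it fully home on its seat against the port's spring, and finish while still gripping it and holding it there (let go and the spring lifts it off its seat). Do not knock over or shove aside the label roll, the dropper bottle or the cassette.

Things in the scene. Friction and masses are not known exactly. Their poses are not given: they have to be found in the camera images.
- filter_cell: the filter cell: knurled aluminium collar, 58 mm diameter, 44 mm tall, about 0.14 kg, dark glass window in its top; stands upright on the table, open foot down. Origin: centre of its underside; z up along its axis. Grip it anywhere round its knurled side, best 20 to 44 mm above the underside (the top 14 mm are solid). The label roll and it may change places.
- cell_keyways (a point): point on the cell's axis, 9 mm above its underside: top of the land inside its hollow foot (foot 30 mm deep, land bore 41 mm). Three equal keyways 11 mm wide, 120 degrees apart, cut the land and cannot be seen from outside. Their angle to the pins is unknown: find it by feel, turning at most 120 degrees either way; it drops within about 0.1 rad of the right angle.
- port (a point): centre of the port's seat on the reader's deck, z up: flat ring 68 mm across, 57 mm above the table, on which the cell's underside rests when home. A spigot 38 mm in diameter rises from it, straight to 18 mm above the seat, then tapered to 28 mm diameter at 24 mm.
- port_pins (a point): point on the port's axis at the height of the tops of its three pins, 12 mm above the seat. The pins (round, 5 mm thick, lying level, 120 degrees apart) stick out of the spigot sideways to a 46 mm circle, stiffly clocked at any angle. Off the keyways the cell's underside rests on them; with keyways over the pins it drops to the seat.
- reader: white bench reader, 170 x 140 x 55 mm, fixed to the table; origin at the centre of its underside, z up, front (display and buttons, under 3 mm high on its deck) towards -x; the port is 20 mm behind its middle (+x).
- plunger (a joint): travel of the black spring plunger, 18 mm in diameter, that stands up in the middle of the spigot, in m: 0 free (its top 36 mm above the seat), growing downward. The cell meets it 6 mm above home; at home it reads about 0.006 and pushes back with about 6 N (3.3 N at first touch, 500 N/m).
- label_roll: bystander: loose roll of white paper labels lying flat, 61 mm diameter, 25 mm high, with a hole in the middle; origin at the centre of its underside.
- buffer_1: bystander: loose white dropper bottle, 27 mm diameter, 82 mm tall, upright behind the reader; origin at the centre of its underside, z up
- cassette_35: bystander: loose flat light-grey test cassette, 66 x 18 x 5 mm, in front of the reader; origin at the centre of its underside
Mind the look-alikes: they are no part of the job. Leave any green or orange look-alike of the filter_cell alone.

How it is judged:
By the outcome, as a careful person would: the job done as asked, in the order asked, and still so for the second after the job is handed in, while the arm keeps its last pose, push and grip.
It also fails if it takes over 64 s, if anything falls off the work surface, if the arm or the gripper's body presses on something with over 40 N, if the wrist force passes 120 N, or if a joint passes its speed limit or range.

## Working session

There is one attempt and no reset: what is moved stays moved. The work goes in short steps, each a Python script; the robot and the scene stay as the last script left them, time stands still between calls to the robot, and variables do not carry over. Pictures are saved under pics/ and viewed, at most 10 in all, crops included, and the job is handed in when it is done.

```bash
mkdir -p pics; cat > h.py <<'E'
import numpy as np, cv2
from cell import manip
def save(n,f):
    im=manip.capture(n); cv2.imwrite(f'pics/{f}.png',im[:,:,::-1]); return im
def ray(n,rc,z):
    c=manip.get_calibration(n); R,t=np.array(c['R']),np.array(c['t'])
    d=R.T@np.linalg.solve(c['mtx'],[rc[1],rc[0],1.]); o=-R.T@t
    return o+d*(z-o[2])/d[2]
E
python3 - <<'E'
from h import *
a=save('top','a');b=save('scene','b')
cv2.imwrite('pics/ab.png',np.hstack([cv2.resize(x,(400,300),interpolation=cv2.INTER_AREA) for x in(a,b)])[:,:,::-1])
print(manip.read_orientation(),manip.tcp_to_grasp,manip.read_clock())
for l,z in (('filter_cell',0),('port',.057),('label_roll',0),('buffer_1',0),('cassette_35',0),('reader',0)):
  for c in('top','scene'):
    for d in manip.tip_of(l,c): print(l,c,round(d['score'],2),np.round(d['centre'],1),ray(c,d['centre'],z).round(4))
E
```

```text
[ 2.13258224e-01  9.76995489e-01 -8.52263246e-04 -1.34213081e-04] 0.0187 0.1
filter_cell top 0.79 [280.1 165.6] [0.4359 0.2278 0.    ]
filter_cell top 0.71 [192.1 153.1] [0.6379 0.2586 0.    ]
filter_cell top 0.68 [237.1 171.6] [0.5335 0.2151 0.    ]
filter_cell scene 0.92 [227.8 171.8] [0.4376 0.216  0.    ]
filter_cell scene 0.82 [186.7 219.3] [0.6274 0.2529 0.    ]
filter_cell scene 0.65 [209.9 203.1] [0.5313 0.2099 0.    ]
port top 0.79 [195.3 262.7] [0.6212 0.0041 0.057 ]
port scene 0.63 [209.  286.4] [0.6107 0.0022 0.057 ]
label_roll top 0.9 [267.  386.2] [ 0.4602 -0.2758  0.    ]
label_roll scene 0.65 [336.8 349. ] [ 0.4513 -0.2731  0.    ]
buffer_1 top 0.57 [154.  205.2] [0.7261 0.1387 0.    ]
buffer_1 scene 0.59 [185.9 273.7] [0.7231 0.1397 0.    ]
cassette_35 top 0.65 [289.6 248.6] [0.4124 0.0392 0.    ]
cassette_35 scene 0.78 [264.2 216.5] [0.4233 0.0437 0.    ]
cassette_35 scene 0.62 [204.2 204.3] [0.5491 0.2255 0.    ]
reader top 0.96 [210.  268.4] [ 0.5938 -0.0073  0.    ]
reader scene 0.65 [231.2 281.7] [0.5942 0.0035 0.    ]
```

View pics/a.png

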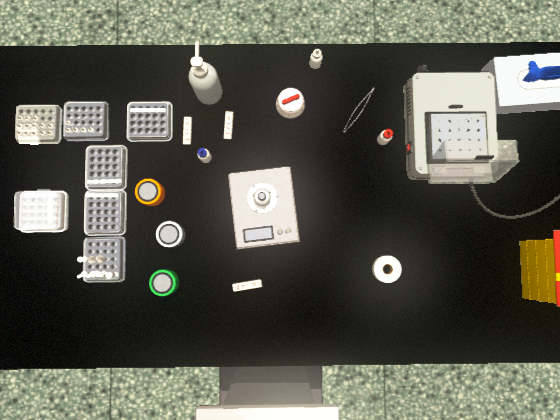

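View pics/b.png

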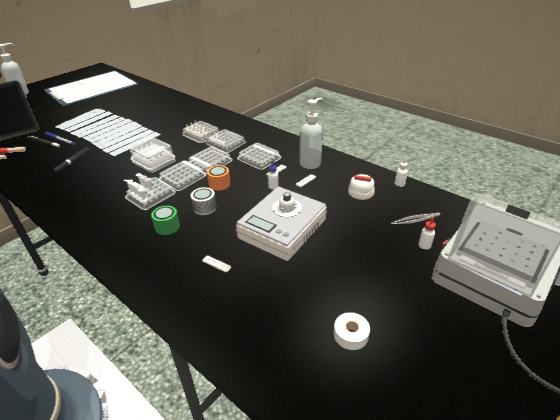

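The top view shows the metal cell at about (234,170), between the orange (191,149) and green (283,163) look-alikes. The port is at about (197,262) and the label roll at (269,387). Next I'll refine the cell and port positions.

```bash
python3 - <<'E'
from h import *
a=cv2.imread('pics/a.png');b=cv2.imread('pics/b.png')
def crop(i,r,c,s=30): return cv2.resize(i[r-s:r+s,c-s:c+s],(400,300) if 0 else (300,300),interpolation=cv2.INTER_CUBIC)
cv2.imwrite('pics/c.png',np.vstack([np.hstack([crop(a,234,170),crop(a,197,262)]),np.hstack([crop(b,200,203),crop(b,205,287)])]))
def proj(n,X):
    c=manip.get_calibration(n);p=np.array(c['mtx'])@(np.array(c['R'])@X+np.array(c['t']));return (p[:2]/p[2])[::-1].round(1)
for c in('top','scene'):
  manip.capture(c)
  for d in manip.trace('filter_cell',c)+manip.trace('port',c):
    m=d['pixels'];r,k=np.where(m);print(c,round(d['score'],2),np.round(d['centre'],1),m.sum(),r.min(),r.max(),k.min(),k.max())
  for l in('port_pins','plunger','cell_keyways','port'):
    for d in manip.tip_of(l,c): print(l,c,round(d['score'],2),np.round(d['centre'],1),ray(c,d['centre'],{'port':.057,'port_pins':.069,'plunger':.09,'cell_keyways':.009}[l]).round(4))
print(manip.get_calibration('top'))
for z in (0,.044):print(proj('top',[.533,.213,z]),proj('scene',[.533,.213,z]))
for z in (.057,.093):print(proj('top',[.615,.003,z]),proj('scene',[.615,.003,z]))
E
```

```text
top 0.91 [281.5 163.4] 624 269 295 150 178
top 0.74 [232.6 167.1] 613 221 247 156 184
top 0.74 [194.2 148.1] 608 179 205 135 164
top 0.57 [287.5 247.7] 219 280 290 233 261
top 0.85 [205.5 259.9] 4759 167 248 228 298
port_pins top 0.59 [195.7 261. ] [0.6189 0.0075 0.069 ]Traceback (most recent call last):
  File "<stdin>", line 12, in <module>
ValueError: it knows: buffer, cassette, cell_keyways, filter_cell, label_roll, port, port_pins, reader
```

View pics/c.png

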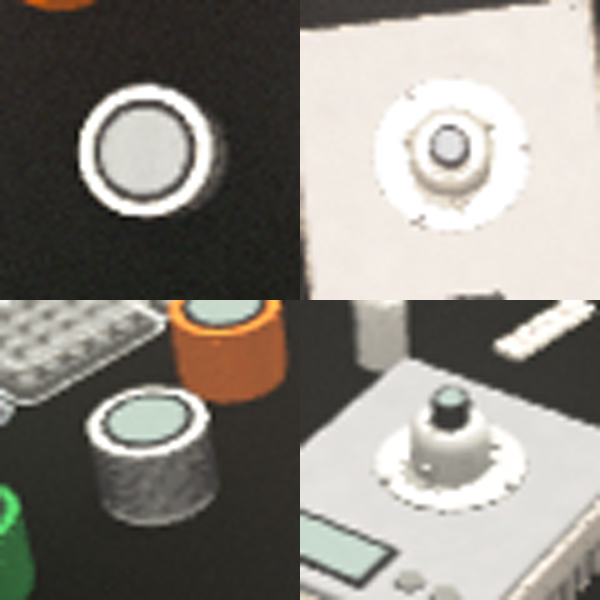

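The crops show the cell's top disk at about (233.6,168.6) in the top view and (193.8,202.2) in the scene view. The port ring is at (197.5,262.1) and (207.6,286.6). The plunger top is at (195.6,261.6) and (193.6,286.6).

```bash
python3 - <<'E'
from h import *
for n,c,rc,z in (('cell','top',(233.6,168.6),.044),('cell','scene',(193.8,202.2),.044),('ring','top',(197.5,262.1),.057),('ring','scene',(207.6,286.6),.057),('plun','top',(195.6,261.6),.093),('plun','scene',(193.6,286.6),.093)):
    print(n,c,ray(c,rc,z).round(4))
from scipy.spatial.transform import Rotation as R
print(R.from_quat(manip.read_orientation()).as_matrix().round(2).tolist())
# yaw -> q7, over pick and port
for p in ([.53,.213,.013],[.53,.213,.15],[.617,.004,.15],[.617,.004,.07]):
  for y in range(-180,181,30):
    q=manip.ik(p,(R.from_euler('z',y,degrees=True)*R.from_quat([1,0,0,0])).as_quat())
    print(p,y,None if q is None else np.round(q,2))
E
```

```text
cell top [0.5395 0.2128 0.044 ]
cell scene [0.5395 0.2136 0.044 ]
ring top [0.6163 0.0055 0.057 ]
ring scene [0.615  0.0052 0.057 ]
plun top [0.6162 0.0055 0.093 ]
plun scene [0.6192 0.0083 0.093 ]
[[-0.91, 0.42, -0.0], [0.42, 0.91, 0.0], [0.0, 0.0, -1.0]]
[0.53, 0.213, 0.013] -180 [-0.45  0.56 -0.01  1.95  0.01  0.63  1.1 ]
[0.53, 0.213, 0.013] -150 [-0.37  0.57 -0.12  1.95  0.11  0.63  1.54]
[0.53, 0.213, 0.013] -120 [-0.28  0.58 -0.23  1.94  0.21  0.65  1.97]
[0.53, 0.213, 0.013] -90 [-0.2   0.59 -0.34  1.94  0.3   0.66  2.42]
[0.53, 0.213, 0.013] -60 [-1.19  0.89  1.1   1.99 -1.01  0.96 -2.17]
[0.53, 0.213, 0.013] -30 [-1.19  0.89  1.1   1.99 -1.01  0.96 -1.64]
[0.53, 0.213, 0.013] 0 [-0.81  0.61  0.48  1.97 -0.45  0.66 -1.62]
[0.53, 0.213, 0.013] 30 [-0.76  0.6   0.41  1.97 -0.38  0.65 -1.16]
[0.53, 0.213, 0.013] 60 [-0.73  0.59  0.37  1.97 -0.34  0.64 -0.67]
[0.53, 0.213, 0.013] 90 [-0.66  0.58  0.27  1.96 -0.25  0.63 -0.23]
[0.53, 0.213, 0.013] 120 [-0.59  0.57  0.18  1.96 -0.16  0.63  0.22]
[0.53, 0.213, 0.013] 150 [-0.52  0.56  0.08  1.96 -0.08  0.62  0.66]
[0.53, 0.213, 0.0
[... 2023 characters left out ...]
07  0.79  2.49]
[0.617, 0.004, 0.07] -90 [-0.79  0.83  1.11  1.85 -0.87  1.04 -2.45]
[0.617, 0.004, 0.07] -60 [-0.79  0.83  1.11  1.85 -0.87  1.04 -1.93]
[0.617, 0.004, 0.07] -30 [-0.79  0.83  1.11  1.85 -0.87  1.04 -1.41]
[0.617, 0.004, 0.07] 0 [-0.51  0.61  0.61  1.84 -0.45  0.84 -1.24]
[0.617, 0.004, 0.07] 30 [-0.51  0.61  0.62  1.84 -0.46  0.84 -0.71]
[0.617, 0.004, 0.07] 60 [-0.46  0.59  0.54  1.84 -0.4   0.82 -0.24]
[0.617, 0.004, 0.07] 90 [-0.41  0.57  0.46  1.83 -0.34  0.81  0.22]
[0.617, 0.004, 0.07] 120 [-0.34  0.56  0.36  1.83 -0.27  0.8   0.68]
[0.617, 0.004, 0.07] 150 [-0.25  0.55  0.24  1.83 -0.18  0.79  1.13]
[0.617, 0.004, 0.07] 180 [-0.18  0.54  0.14  1.82 -0.1   0.79  1.59]
```

```bash
cat >> h.py <<'E'
from scipy.spatial.transform import Rotation as Ro
def Q(y): return (Ro.from_euler('z',y,degrees=True)*Ro.from_quat([1,0,0,0])).as_quat()
def st(*a): print(*a,'t',round(manip.read_clock(),2),'p',np.round(manip.read_position(),4),'F',np.round(manip.read_contact_force(),1),'M',np.round(manip.read_wrist_torque(),2),'w',round(manip.read_gripper_width(),4),'g',round(manip.read_grasp_force(),1))
PX,PY=.6163,.0056
E
python3 - <<'E'
from h import *
manip.move_pose([.5395,.2132,.13],Q(180)); st('above')
manip.servo_line([.5395,.2132,.0135],feed=.1); st('down')
manip.move_gripper(.05,45); st('grip')
manip.servo_line([.5395,.2132,.17],feed=.12); st('lift')
manip.move_pose([PX,PY,.17],Q(160)); st('over')
a=save('top','d');b=save('scene','e')
f=lambda i,r,c,s=40:cv2.resize(i[r-s:r+s,c-s:c+s],(400,400),interpolation=cv2.INTER_CUBIC)
cv2.imwrite('pics/f.png',np.hstack([f(a,197,262),f(b,195,287)])[:,:,::-1])
E
```

```text
above t 2.67 p [0.5393 0.2147 0.1302] F [-0.1 -0.6 -0.1] M [-0.01  0.03 -0.  ] w 0.0873 g 0.0
down t 3.98 p [0.54   0.2134 0.0142] F [ 0.1 -0.7 -0.4] M [ 0.05 -0.03  0.01] w 0.0872 g 0.0
grip t 4.62 p [0.5396 0.2132 0.0136] F [-0.5 -0.1  0.7] M [-0.05  0.13 -0.03] w 0.0567 g 45.0
lift t 6.08 p [0.539  0.213  0.1691] F [ 0.2 -0.4 -1.2] M [ 0.03 -0.02 -0.  ] w 0.0558 g 45.0
over t 6.97 p [0.6158 0.0084 0.1696] F [ 0.4  0.9 -1.3] M [ 0.06  0.01 -0.01] w 0.0564 g 45.0
```

View pics/f.png

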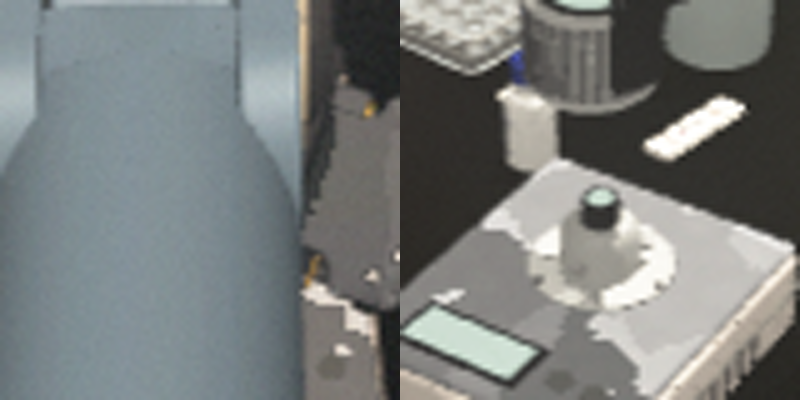

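The cell is gripped upright above the port and the bystanders look untouched. Next I'll lower it until I feel contact.

```bash
python3 - <<'E'
from h import *
manip.servo_line([PX,PY,.102],feed=.08); manip.hold(.3); st('near')
z=.098
while z>.078:
    manip.servo_line([PX,PY,z],feed=.03); manip.hold(.15); st(round(z,4))
    if manip.read_contact_force()[2]>3: break
    z-=.002 if z>.088 else .001
E
```

```text
near t 8.38 p [0.6165 0.0056 0.1024] F [ 0.2  0.1 -0.5] M [ 0.04 -0.04 -0.04] w 0.056 g 45.0
0.098 t 8.81 p [0.6163 0.0056 0.098 ] F [ 0.9 -0.4 -1.8] M [ 0.02 -0.03 -0.03] w 0.0566 g 45.0
0.096 t 9.21 p [0.6163 0.0056 0.096 ] F [ 0.3  0.1 -2.1] M [-0.01  0.02 -0.03] w 0.0566 g 45.0
0.094 t 9.61 p [0.6163 0.0056 0.094 ] F [ 0.2  0.3 -1.2] M [-0.01  0.01 -0.01] w 0.0563 g 45.0
0.092 t 10.01 p [0.6163 0.0056 0.092 ] F [ 0.4  1.1 -2.6] M [0.01 0.01 0.  ] w 0.0566 g 45.0
0.09 t 10.41 p [0.6163 0.0056 0.09  ] F [-0.3 -0.2 -1.5] M [ 0.03 -0.02  0.01] w 0.0563 g 45.0
0.088 t 10.81 p [0.6163 0.0056 0.088 ] F [ 0.5  0.2 -2. ] M [ 0.01  0.04 -0.05] w 0.0562 g 45.0
0.087 t 11.21 p [0.6163 0.0056 0.087 ] F [ 0.1  0.5 -1.6] M [-0.03  0.03  0.  ] w 0.0563 g 45.0
0.086 t 11.61 p [0.6163 0.0056 0.086 ] F [ 0.3 -0.6 -1.2] M [ 0.04 -0.01  0.01] w 0.0564 g 45.0
0.085 t 12.01 p [0.6163 0.0056 0.085 ] F [ 0.2  0.2 -1.9] M [-0.01  0.02 -0.02] w 0.0563 g 45.0
0.084 t 12.41 p [0.6163 0.0056 0.084 ] F [-0.5  0.2 -0.8] M [ 0.01 -0.02 -0.02] w 0.0564 g 45.0
0.083 t 12.81 p [0.6163 0.0056 0.083 ] F [-0.6 -0.8 -1.3] M [ 0.01 -0.01 -0.01] w 0.0562 g 45.0
0.082 t 13.21 p [0.6165 0.0056 0.0823] F [ 0.  -0.2  2.6] M [-0.02  0.16 -0.  ] w 0.0561 g 45.0
0.081 t 13.61 p [0.6166 0.0056 0.0822] F [-2.1 -0.3  7.5] M [-0.01  0.57  0.01] w 0.0564 g 45.0
```

```bash
python3 - <<'E'
from h import *
yaw=160;n=0
while yaw>30:
    yaw-=4; manip.servo_line([PX,PY,.0806],Q(yaw),feed=.03); manip.hold(.08)
    p=manip.read_position();n+=1
    if n%4==0: st(yaw)
    if p[2]<.0815: break
st('end',yaw, Ro.from_quat(manip.read_orientation()).as_euler('zyx',degrees=True).round(1))
E
```

```text
144 t 14.94 p [0.6178 0.0051 0.0822] F [-0.2  0.5  7.8] M [-0.25  0.22 -0.05] w 0.0565 g 45.0
128 t 16.27 p [0.6173 0.0047 0.0821] F [-2.1 -2.   9.5] M [-0.36  0.45 -0.08] w 0.0563 g 45.0
112 t 17.61 p [0.617  0.0041 0.0821] F [-2.  -2.2  9.5] M [-0.57  0.56 -0.02] w 0.0565 g 45.0
end 104 [-1.040e+02 -1.000e-01  1.799e+02] t 18.27 p [0.6156 0.0047 0.0804] F [-2.6 -2.8  2.3] M [-0.69  0.66 -0.21] w 0.0563 g 45.0
```

The cell has dropped at yaw 104. I'll turn a few degrees further to centre the keyways, then press down.

```bash
python3 - <<'E'
from h import *
manip.servo_line([PX,PY,.0795],Q(101),feed=.03);manip.hold(.15);st(101)
z=.0775
while z>.064:
    manip.servo_line([PX,PY,z],Q(101),feed=.03); manip.hold(.15); st(round(z,4))
    f=manip.read_contact_force()[2]; p=manip.read_position()[2]
    if f>18 or (p>z+.003): break
    z-=.0015
E
```

```text
101 t 18.68 p [0.6153 0.0048 0.0786] F [-1.6 -3.6 -3.5] M [-1.01  0.58 -0.06] w 0.0558 g 45.0
0.0775 t 19.07 p [0.6153 0.005  0.0768] F [-2.7 -4.5 -3.3] M [-1.07  0.69 -0.15] w 0.0566 g 45.0
0.076 t 19.48 p [0.6153 0.005  0.0758] F [-3.6 -4.1  0.5] M [-1.07  0.96 -0.12] w 0.0562 g 45.0
0.0745 t 19.88 p [0.6153 0.0051 0.0744] F [-4.3 -4.   1.4] M [-1.02  1.03 -0.11] w 0.056 g 45.0
0.073 t 20.27 p [0.6154 0.005  0.0731] F [-3.9 -4.8  1.5] M [-1.06  1.02 -0.13] w 0.0568 g 45.0
0.0715 t 20.68 p [0.6156 0.0052 0.0714] F [-3.6 -4.3  0. ] M [-0.97  0.95 -0.08] w 0.0565 g 45.0
0.07 t 21.07 p [0.6159 0.0053 0.0707] F [-4.3 -4.1  3.6] M [-0.84  1.09 -0.  ] w 0.0564 g 45.0
0.0685 t 21.48 p [0.616  0.0052 0.0705] F [-8.2 -3.9 13.1] M [-0.83  1.77  0.01] w 0.0564 g 45.0
0.067 t 21.88 p [0.6159 0.0052 0.0704] F [-11.6  -3.4  21.3] M [-0.72  2.58  0.02] w 0.0562 g 45.0
```

```bash
python3 - <<'E'
from h import *
for x,y in ((PX-.001,PY-.0005),(PX-.002,PY-.001)):
    manip.servo_line([x,y,.0675],Q(101),feed=.03); manip.hold(.3); st(x,y)
print(Ro.from_quat(manip.read_orientation()).as_matrix()[:,2].round(4))
b=save('scene','g')
cv2.imwrite('pics/h.png',cv2.resize(b[140:260,210:370],(800,600),interpolation=cv2.INTER_CUBIC)[:,:,::-1])
E
```

```text
0.6153 0.0051 t 22.43 p [0.616  0.0052 0.0705] F [-6.  -2.6 16.8] M [-0.67  1.99 -0.08] w 0.0566 g 45.0
0.6143 0.0046 t 22.98 p [0.6159 0.0052 0.0705] F [-4.9 -2.  14.9] M [-0.49  1.56 -0.06] w 0.0563 g 45.0
[ 0.0032  0.002  -1.    ]
```

View pics/h.png

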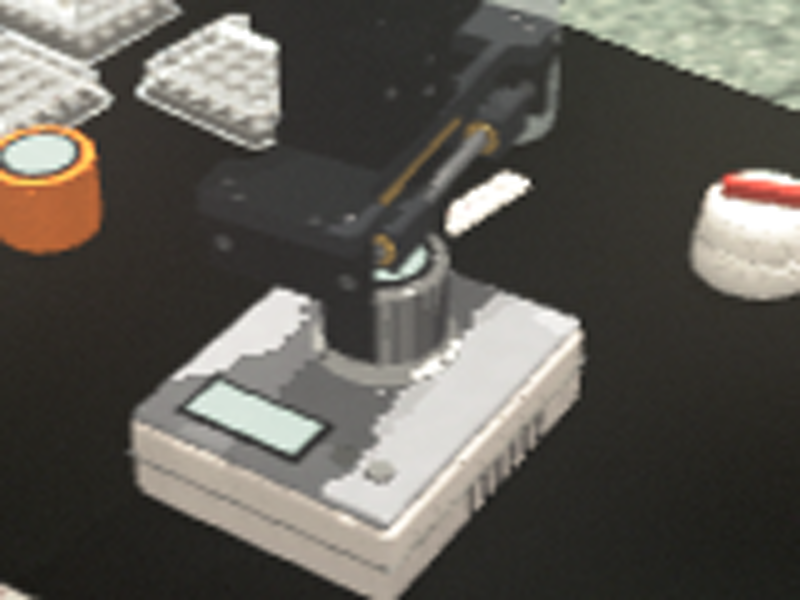

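The cell sits flat on the port ring. It dropped 11.7 mm from the pins to a hard stop, with about 15 N of push being held.

```bash
python3 - <<'E'
from h import *
manip.hold(.5); st('final'); print(manip.hand_in())
E
```

```text
final t 23.52 p [0.6159 0.0052 0.0705] F [-4.7 -2.6 14.2] M [-0.53  1.5  -0.07] w 0.0562 g 45.0
the job is handed in; nothing more can be done
None
```

The filter cell is on the port with its keyways over the pins, pushed down to a hard stop at seat height and still gripped with about 14 N of push; I handed the job in at 23.5 s, and no verdict came back.

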